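# Dispense one lock rosette and seat it in the jig

### The job

Press the dispenser's plunger all the way down once and let it come back up, so that a single rosette is pushed out onto the counter. Then, without picking it up, push that rosette along the counter with the fingertips into the steel jig with the half-round pocket until it is fully home against the back of the pocket. Leave the other rosettes in the magazine and everything else on the counter where it is.

Things in the scene. Friction and masses are not known exactly. Their poses are not given: they have to be found in the camera images.
- dispenser: Fixed grey dispenser, 135 mm long, 68 wide; exit towards own -x, roughly facing the robot. Origin on the counter under the axis of its clear square magazine (44 high, outer faces at 27). Housing 83 high at own x +34 to +106 carries the plunger. A press shoves the lowest rosette straight out of the slot along own -x; it stops flat on the counter, centre at own x about -70.
- magazine (a point): Point on the counter under the axis of the dispenser's magazine (same as the dispenser's origin). When the plunger comes up again the next rosette drops to the counter here.
- plunger (a joint): Plunger travel in m: 0 up, 0.030 fully down. A spring brings it back up by itself (about 4 N at the top, 8 N at the bottom); with the rosettes' friction a full press takes about 9 to 15 N, so do not stop at a first light touch.
- plunger_cap (a point): Centre of the top face of the plunger's round black cap, 40 across; 137 above the counter when up, 107 when down; at own x +70, y 0 of the dispenser. Press straight down.
- rosette_1: The lowest rosette in the stack, the one to be dispensed: flat aluminium disc 40 across, 10 thick, about 34 g, with a dark keyhole mark. Origin at the centre of its underside, z axis up. It slides on the counter.
- rosette_2: Second rosette from below, same size; stays in the magazine (drops from 10 to 0 above the counter once the plunger is up again).
- rosette_3: Top rosette, same size; stays in the magazine.
- jig_round: Fixed steel jig, left or right of the dispenser, with a half-round pocket of 44 mm diameter open towards own -x (roughly towards the robot), mouth flared to 65; no floor: the rosette stays on the counter and goes in along own +x. Walls 14 high, 30 at the very back, 82 wide in y. Origin on the counter at the centre of the curve; mouth ends at own x -22, the jig's back at +58.
- seat (a point): Where the centre of the rosette's underside lies when it is fully home: own x +2 of the jig, on the counter.
- jig_slot: Another fixed steel jig of the same size with two narrow straight slots, 12 wide, instead of a pocket; not used. It stands on the other side of the dispenser. Origin as for jig_round.
- padlock: Loose brass padlock standing on the counter, 22 x 44 x 64 high, left behind the dispenser; leave alone. Origin at the centre of its underside.
- lock_cylinder: Loose brass profile cylinder, 62 x 17 x 33 high, right behind the dispenser; leave alone. Origin at the centre of its underside.
- pin_jar: Loose glass jar, 48 across, 60 high; leave alone. Origin at the centre of its underside.
- screwdriver: Loose screwdriver lying on the counter; leave alone.
- key: Loose brass key lying flat, about 67 long, 5 thick; leave alone.
- weight_puck: Loose dark steel weight with a knob, 44 across, 47 high; leave alone.
Not all that is in view belongs to the job. What is shaped like the jig_round but brown or yellow is not meant.

How it is judged:
By the outcome, as a careful person would: the job done as asked, in the order asked, and still so for the second after the job is handed in, with the robot touching nothing.
It also fails if it takes over 67 s, if anything falls off the work surface, if the arm or the gripper's body presses on something with over 40 N, if the wrist force passes 120 N, or if a joint passes its speed limit or range.

### The arm

A 6-joint arm with a two-finger parallel gripper is mounted at the origin on the work surface. World frame = base frame: x ahead of the robot, y to its left, z up, the work surface at z = 0. Lengths are in mm, angles in rad, forces in N, time in s.
With the tool pointing down it reaches from about 350 to 775 mm from the base axis. Payload 7.3 kg.
Tool frame: the origin (TCP) lies between the finger pads; the fingertips stand 22 mm ahead of it and the grasp point (between the pads) lies 3 mm ahead of it; z points along the fingers, x is the direction in which the jaws open and shut, and the axes are right-handed (so a half turn about z gives the same grasp; the last joint's range is limited). The gripper opens to 92 mm and grips with 3 to 60 N. Pads are 19 mm wide; open, the fingers measure 130 mm over their backs; the gripper's body (75 mm by 190 mm) begins 47 mm behind the grasp point.
Start: joints at [-0.146, 0.342, 1.524, -0, 1.275, -0.146], TCP at [525.017, 0.02, 248.741] pointing down, gripper open.
Joint ranges: [-2.53, 2.53], [-0.77, 2.02], [0.04, 2.7], [-1, 4.14], [0.28, 2.66], [-3.11, 3.11]. Speed limits (rad/s): [2.57, 2.57, 3.14, 3.14, 3.14, 3.14].

### API

Orientations are given as [roll, pitch, yaw] about the fixed x, y, z axes, in that order (R = Rz(yaw) Ry(pitch) Rx(roll)).
In Python, from plant import * gives the robot as it stands. The module is installed in compiled form; this text tells all that it offers.
- The arm moves only by the shell command python3 -m handwheel 'ROWS' [OPENING]. ROWS is a JSON object of lists of equal length, an entry for each row: "translation": the shift along the world's x, y, z in units of 15 cm (1.0 is 15 cm), a list of three; "twist": the turn about the world's z in units of 90 degrees (1.0 is 90 degrees). In form: {"translation": [[tx, ty, tz], ...], "twist": [twist, ...]}. A call has exactly 8 rows; each row shifts and turns the pose as measured when the row begins; what a row does not reach is not made up. A row lasts 1/8 s, in which the tool goes at most 62.5 mm and 10.7 degrees, less where a joint would pass 70% of its speed; a pose out of reach is approached as far as the arm can. A call with a number of a shift or a turn outside -1 to 1 is refused whole. A call with a gripper value outside its range is refused whole. OPENING is the closure in counts, from 0 (fully open) to 255 (shut), set as the call begins (- or left out, the last holds). The fingers move at their own pace and stop on an object; the grip force is fixed at half the most. Time passes only in rows, so rows that do not move let the fingers close, or fill a call up. It gives the time, the measured TCP pose, the force and the opening at its end, in the units of the state.
- get_obs(): the state, without advancing time (a new reading comes with each control period).
- capture(name): name is "scene" or "side" or "wrist"; returns a dict with "img" (480x640x3 uint8, red, green, blue), "vertical_fov" (degrees; the focal length in pixels is half the picture's height over the tangent of half this angle, whatever the lens; pixels are square), "cx", "cy" (the principal point, pixels), "world_from_camera" (4x4, takes a point from camera to world coordinates). Camera axes: x right, y up, looking along -z (the intrinsics and any distortion apply to the point x, -y, -z); pixel columns grow to the right and rows downward; lengths in mm; the calibration is good to about 2 mm. A picture is of the moment at which its call begins. There is no depth.
- close_job(): hands the job in, once; it reports no verdict.
Trained networks look in the newest picture that a camera, given by its name, has taken for a name from the list of things; names that differ only in an ending like _2 or _b are one class to them, and where a whole thing is asked for, a point or a joint stands for the part that bears it (a point fixed in the world has none). Each returns a list of dicts, best first, with "score" (0 to 1); they miss things now and then, are a little off and sometimes report something else, mostly with a low value. They report only what shows in the picture. A call takes as long as a camera call. They do not tell look-alikes from the thing itself.
- search_frame(camera, label): "position" ([x, y, z] in mm, in the coordinates of the camera as it stood for that picture, good to about 4 mm: the middle of the surface that is visible of it).
- spot_point(camera, label): "position" ([x, y, z] in mm, in the coordinates of the camera as it stood for that picture, good to about 4 mm: a listed point, or the origin of a listed thing).
The state is a dict: "time": time; "joint_positions": joint angles; "dq": joint speeds; "tau": joint torques, N m; "tool_pos": TCP position; "tcp_rot": TCP orientation; "contact_force": force on the tool from outside, world axes, zero at the start; "moment": the same for the moment, N m; "grip_width": finger opening in mm.
Only numpy, scipy, OpenCV 4.12 (cv2) and the standard library are available. Lean on these libraries where they do the work, as an engineer would, in place of code of your own. Each camera call takes 0.05 s, during which the arm holds its last target.

## Working session

There is one attempt and no reset: what is moved stays moved. The work goes in short steps, Python scripts to look and compute and a shell command to move; the robot and the scene stay as the last step left them, time stands still between calls to the robot, and variables do not carry over. Pictures are saved under pics/ and viewed, and the job is handed in when it is done.

```bash
mkdir -p pics; cat > h.py <<'E'
from plant import *
import numpy as np, cv2
def snap(cam,fn):
    c=capture(cam); cv2.imwrite('pics/'+fn,c['img'][:,:,::-1]); return c
def w(c,p):
    return (np.array(c['world_from_camera'])@np.r_[p,1])[:3]
E
python3 - <<'E'
from h import *
o=get_obs(); print(o['time'],o['tool_pos'],o['tcp_rot'],o['contact_force'],o['grip_width'])
for cam in ['scene','side','wrist']:
    c=snap(cam,cam+'0.png'); print(cam,c['vertical_fov'],c['cx'],c['cy'],[k for k in c])
    for l in ['dispenser','plunger_cap','jig_round','seat','magazine','jig_slot','rosette_1']:
        print(l,[(np.round(w(c,d['position'])).tolist(),round(d['score'],2)) for d in spot_point(cam,l)[:3]])
print(get_obs()['time'])
E
```

```text
0.0 [5.24618886e+02 7.38146272e-02 2.48018749e+02] [-3.14138181e+00  1.58044932e-03 -6.48961698e-06] [0.7000551  0.40948785 0.00933362] 91.93155753227644
scene 55.937866857910365 325.5520086106661 240.46090181294664 ['img', 'vertical_fov', 'cx', 'cy', 'world_from_camera']
dispenser [([603.0, -4.0, 1.0], 0.55)]
plunger_cap [([671.0, -16.0, 135.0], 0.53)]
jig_round [([360.0, -240.0, -2.0], 0.86), ([374.0, -50.0, 0.0], 0.65), ([595.0, -206.0, -5.0], 0.64)]
seat [([358.0, -233.0, 0.0], 0.87), ([595.0, -207.0, 0.0], 0.78), ([375.0, -52.0, 1.0], 0.63)]
magazine [([603.0, -5.0, -1.0], 0.87)]
jig_slot [([634.0, 232.0, -1.0], 0.81)]
rosette_1 [([606.0, -12.0, 21.0], 0.51)]
side 53.615219079210405 321.0233534908553 240.7853156346891 ['img', 'vertical_fov', 'cx', 'cy', 'world_from_camera']
dispenser [([600.0, -12.0, -0.0], 0.69)]
plunger_cap [([667.0, -18.0, 131.0], 0.87), ([624.0, 232.0, 1.0], 0.61)]
jig_round [([354.0, -232.0, 1.0], 0.9), ([371.0, -56.0, 3.0], 0.81), ([629.0, 234.0, 3.0], 0.74)]
seat [([371.0, -53.0, 3.0], 0.96), ([598.0, -207.0, 4.0], 0.91), ([359.0, -235.0, 1.0], 0.91)]
magazine [([605.0, -7.0, -2.0], 0.69)]
jig_slot [([630.0, 234.0, 0.0], 0.8)]
rosette_1 []
wrist 61.323904856265564 319.3205775106979 237.73956214494225 ['img', 'vertical_fov', 'cx', 'cy', 'world_from_camera']
dispenser [([600.0, -10.0, -0.0], 0.85)]
plunger_cap [([671.0, -18.0, 138.0], 0.68)]
jig_round [([594.0, -209.0, 1.0], 0.76), ([372.0, -56.0, -0.0], 0.62)]
seat [([373.0, -53.0, 1.0], 0.82), ([598.0, -210.0, 5.0], 0.62), ([673.0, -17.0, 138.0], 0.22)]
magazine []
jig_slot [([697.0, 45.0, 1.0], 0.22)]
rosette_1 [([603.0, -10.0, 21.0], 0.87)]
1.2
```

View pics/scene0.png

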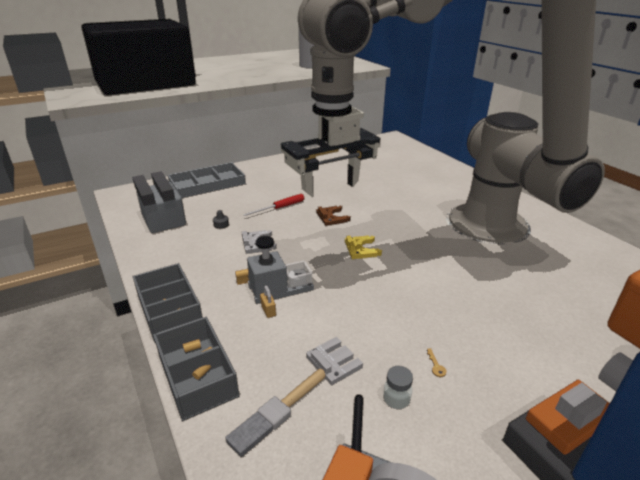

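View pics/side0.png

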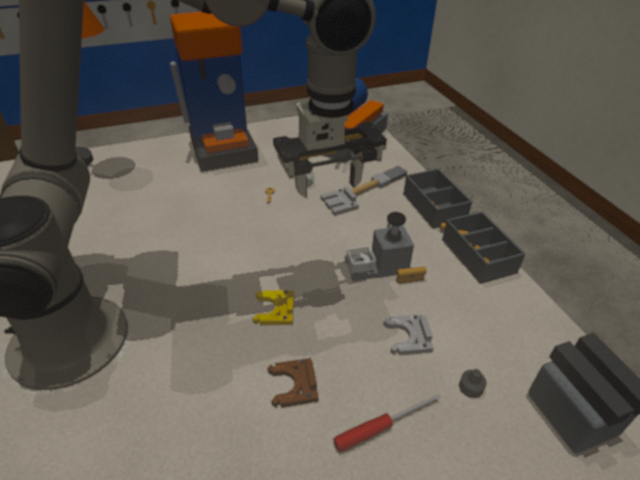

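View pics/wrist0.png

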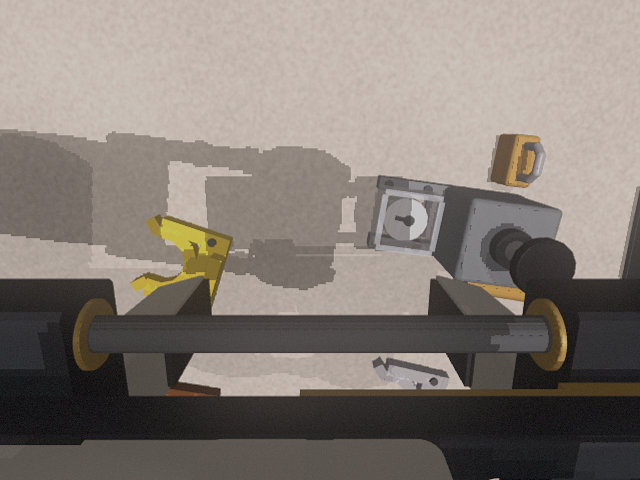

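The steel jig_round is the grey one: side image around (408,335), network estimate about (596,-207). The dispenser is at (602,-9). Yellow (275,307) and brown (293,382) are decoys. Next I need the orientation of both fixtures.

```bash
python3 - <<'E'
from h import *
c=capture('side'); im=c['img'][300:365,370:450]
cv2.imwrite('pics/j1.png',cv2.resize(im,None,fx=9,fy=9,interpolation=cv2.INTER_CUBIC)[:,:,::-1])
import pickle; pickle.dump({k:c[k] for k in c if k!='img'},open('side.pkl','wb'))
f=240/np.tan(np.radians(c['vertical_fov']/2)); T=np.array(c['world_from_camera'])
# project axis templates for overlay: jig origin hypotheses
def proj(p):
    q=np.linalg.inv(T)@np.r_[p,1]; return c['cx']+f*q[0]/-q[2], c['cy']-f*q[1]/-q[2]
for p in [(595,-207,0),(602,-9,0),(670,-17,137)]: print(proj(p))
for i in range(3):
    for cam in ['scene','side','wrist']:
        capture(cam)
        cc=capture(cam)
        for l in ['dispenser','plunger_cap','jig_round','seat']:
            print(cam,l,[(np.round(w(cc,d['position']),1).tolist(),round(d['score'],2)) for d in spot_point(cam,l)[:4] if abs(w(cc,d['position'])[0]-630)<60 and w(cc,d['position'])[1]<100])
    break
print(get_obs()['time'])
E
```

```text
(np.float64(397.84943427461025), np.float64(337.31119996248856))
(np.float64(359.92338793985795), np.float64(268.87550549250204))
(np.float64(395.9450548654819), np.float64(216.56117616172867))
scene dispenser [([603.2, -6.5, 1.7], 0.88)]
scene plunger_cap [([669.5, -14.4, 132.6], 0.58)]
scene jig_round [([596.4, -207.8, -3.7], 0.71)]
scene seat [([593.8, -208.3, -1.4], 0.94)]
side dispenser [([599.4, -12.7, 2.0], 0.85), ([603.9, -8.8, -2.3], 0.52)]
side plunger_cap [([667.8, -20.3, 130.9], 0.8)]
side jig_round [([591.1, -207.7, -3.6], 0.71)]
side seat [([601.2, -205.7, 2.1], 0.72)]
wrist dispenser [([599.1, -9.5, -1.0], 0.57)]
wrist plunger_cap [([674.5, -17.4, 136.8], 0.81)]
wrist jig_round [([595.9, -209.4, -0.9], 0.91)]
wrist seat [([600.8, -210.4, 4.5], 0.95)]
2.15
```

View pics/j1.png

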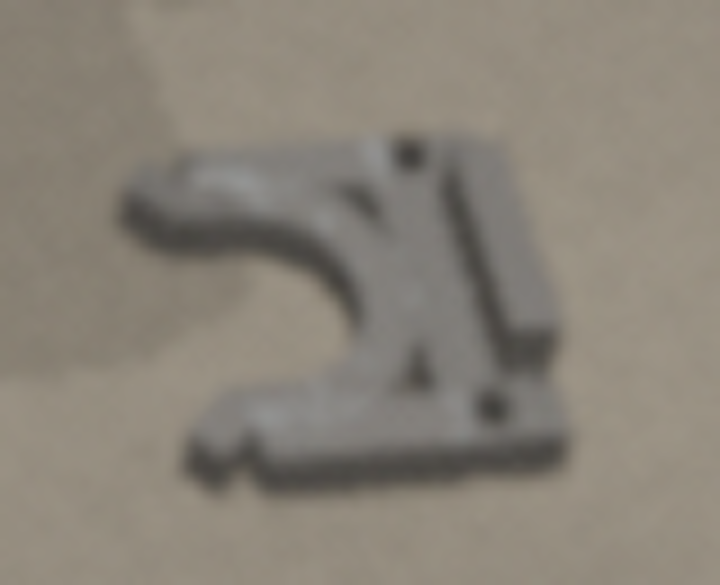

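```bash
python3 - <<'E'
import pickle,numpy as np
c=pickle.load(open('side.pkl','rb'));T=np.array(c['world_from_camera']);f=240/np.tan(np.radians(c['vertical_fov']/2))
def g(u,v,z):
    d=T[:3,:3]@np.array([(u-c['cx'])/f,-(v-c['cy'])/f,-1]);o=T[:3,3];return o+d*(z-o[2])/d[2]
for n,(a,b,z) in dict(h1=(408,153,14),h2=(492,408,14),b1=(500,140,30),b2=(552,328,30),pk=(362,330,14),tipL=(125,195,14),tipR=(205,440,14)).items():
    print(n,g(370+a/9,300+b/9,z).round(1))
E
python3 -m handwheel '{"translation":[[0.16,-0.019,0],[0.16,-0.019,0],[0.16,-0.019,0],[0.16,-0.019,0],[0.16,-0.019,0],[0.16,-0.019,0],[0,0,-0.1],[0,0,-0.1]],"twist":[0,0,0,0,0,0,0,0]}' 255
```

```text
h1 [ 644.1 -183.2   14. ]
h2 [ 627.4 -249.7   14. ]
b1 [ 656.1 -197.7   30. ]
b2 [ 641.  -245.7   30. ]
pk [ 611.5 -222.6   14. ]
tipL [ 580.1 -172.8   14. ]
tipR [ 567.3 -236.7   14. ]
time: 3.15
tool_pos: [672.5, -17.4, 217.1]
tcp_rot: [3.141, -0.0, 0.0]
contact_force: [-0.3, -0.3, -0.0]
grip_width: 16.2
```

```bash
python3 -m handwheel '{"translation":[[-0.012,0,-0.06],[0,0,-0.06],[0,0,-0.06],[0,0,-0.06],[0,0,-0.06],[0,0,-0.04],[0,0,0],[0,0,0]],"twist":[0,0,0,0,0,0,0,0]}'
python3 - <<'E'
from h import *
snap('side','s1.png');c=snap('wrist','w1.png')
c=cv2.imread('pics/s1.png')[150:300,320:480];cv2.imwrite('pics/s1c.png',cv2.resize(c,None,fx=4,fy=4))
E
```

```text
time: 4.15
tool_pos: [668.3, -17.0, 161.5]
tcp_rot: [-3.141, 0.003, 0.0]
contact_force: [-0.0, 0.1, 0.3]
grip_width: 0.3
```

View pics/s1c.png

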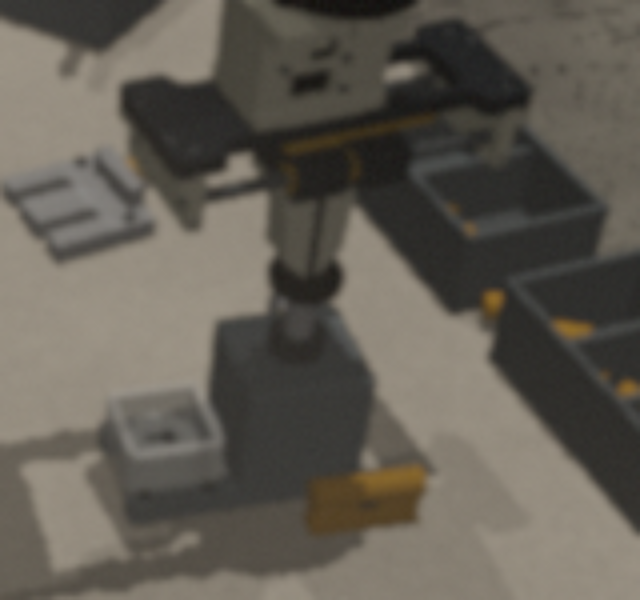

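View pics/w1.png

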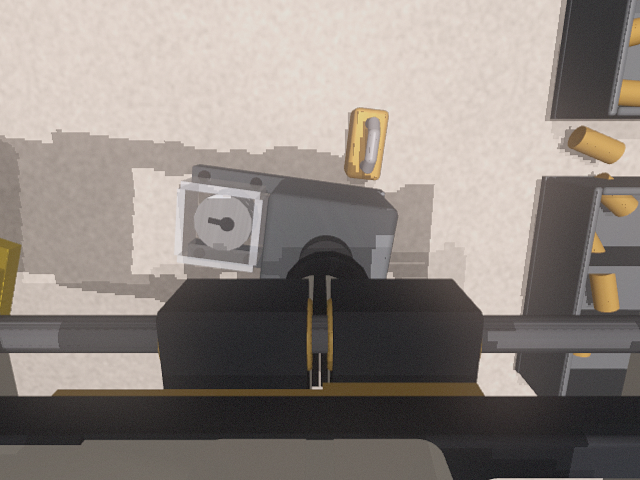

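The closed tips sit centred just above the cap in both views (side crop about (307,275)). Pressing now.

```bash
python3 -m handwheel '{"translation":[[0,0,-0.04],[0,0,-0.04],[0,0,-0.04],[0,0,-0.04],[0,0,-0.04],[0,0,-0.02],[0,0,-0.01],[0,0,0]],"twist":[0,0,0,0,0,0,0,0]}'
```

```text
time: 5.25
tool_pos: [668.7, -17.0, 135.9]
tcp_rot: [3.14, -0.005, 0.001]
contact_force: [-3.2, -0.7, 6.8]
grip_width: 0.4
```

```bash
python3 -m handwheel '{"translation":[[0,0,-0.03],[0,0,-0.03],[0,0,-0.03],[0,0,-0.03],[0,0,-0.02],[0,0,-0.02],[0,0,-0.02],[0,0,-0.02]],"twist":[0,0,0,0,0,0,0,0]}'
```

```text
time: 6.25
tool_pos: [668.5, -16.9, 129.2]
tcp_rot: [3.136, -0.019, 0.002]
contact_force: [-8.0, 0.4, 16.0]
grip_width: 0.2
```

```bash
python3 -m handwheel '{"translation":[[0,0,-0.03],[0,0,-0.04],[0,0,-0.04],[0,0,-0.04],[0,0,-0.04],[0,0,-0.04],[0,0,-0.04],[0,0,-0.04]],"twist":[0,0,0,0,0,0,0,0]}'
python3 - <<'E'
from h import *
o=get_obs(); print(o['tool_pos'],o['contact_force'])
snap('side','s2.png')
c=cv2.imread('pics/s2.png')[150:300,320:480];cv2.imwrite('pics/s2c.png',cv2.resize(c,None,fx=4,fy=4))
E
```

```text
time: 7.25
tool_pos: [668.1, -16.7, 129.0]
tcp_rot: [3.129, -0.046, 0.005]
contact_force: [-15.5, 0.7, 31.8]
grip_width: 0.6
[668.05668677 -16.74551795 128.98330575] [-15.45948071   0.73302623  31.82043461]
```

View pics/s2c.png

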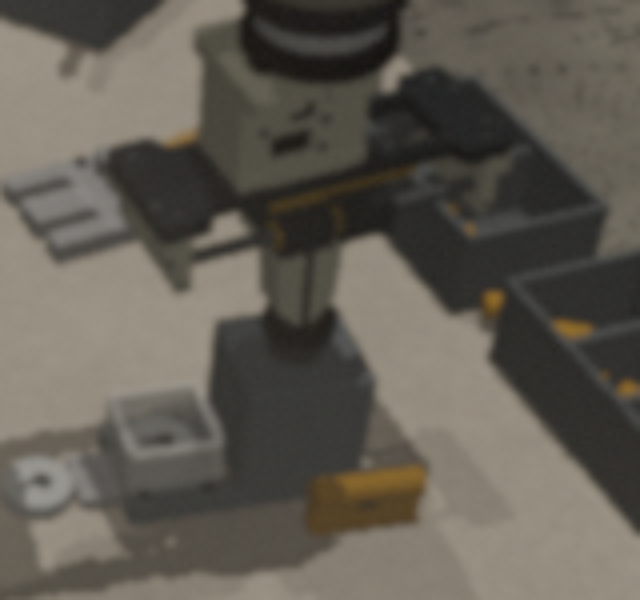

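The plunger is hard on its stop (129.0 mm, 32 N) and the rosette is out at crop (42,482). Lifting straight up.

```bash
python3 -m handwheel '{"translation":[[0,0,0.05],[0,0,0.05],[0,0,0.05],[0,0,0.06],[0,0,0.08],[0,0,0.1],[0,0,0.1],[0,0,0]],"twist":[0,0,0,0,0,0,0,0]}' 166
python3 - <<'E'
from h import *
o=get_obs(); print(o['tool_pos'],o['tcp_rot'],o['contact_force'])
c=snap('side','s3.png')
i=cv2.imread('pics/s3.png')[150:300,320:480];cv2.imwrite('pics/s3c.png',cv2.resize(i,None,fx=4,fy=4))
for cam in ['side','scene']:
    c=capture(cam)
    for l in ['rosette_1','plunger_cap']: print(cam,l,[(np.round(w(c,d['position']),1).tolist(),round(d['score'],2)) for d in spot_point(cam,l)[:4]])
E
```

```text
time: 8.3
tool_pos: [668.8, -16.8, 208.4]
tcp_rot: [3.129, -0.049, 0.005]
contact_force: [-0.3, 0.3, 0.3]
grip_width: 32.0
[668.82636847 -16.82699301 208.35628069] [ 3.12890872 -0.0494744   0.00518001] [-0.2875868   0.34707976  0.34314476]
side rosette_1 [([532.1, 2.7, -1.3], 0.61), ([600.0, -7.6, 14.3], 0.54)]
side plunger_cap [([670.4, -18.9, 130.2], 0.68)]
scene rosette_1 [([536.2, 2.3, -1.3], 0.69), ([602.5, -12.8, 12.8], 0.45)]
scene plunger_cap [([670.1, -15.4, 130.9], 0.75), ([701.0, 39.8, -2.0], 0.15)]
```

View pics/s3c.png

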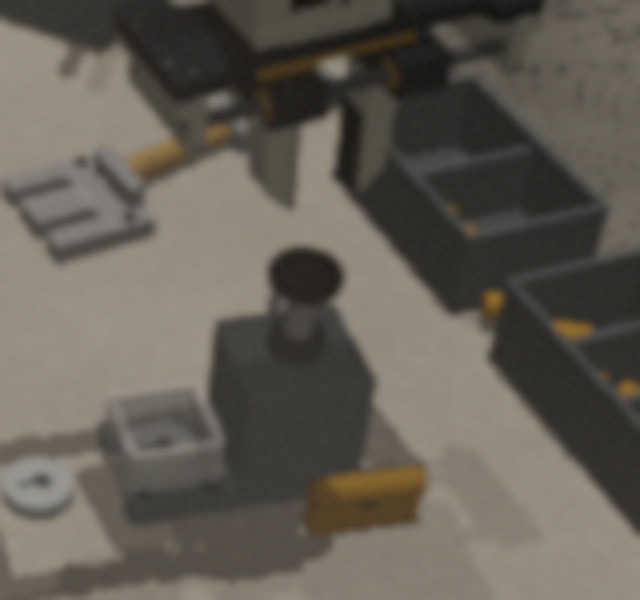

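The plunger is back up (cap about (670,-17), z roughly 131–137). One rosette lies at about (534,2) and the rest are still in the magazine. I'll go behind the rosette on its left side with the fingers partly open as a cradle.

```bash
python3 -m handwheel '{"translation":[[-0.184,0.085,0],[-0.184,0.085,0],[-0.184,0.085,0],[-0.184,0.085,0],[-0.184,0.085,0],[0,0,-0.2],[0,0,-0.2],[0,0,0]],"twist":[0,0,0,0,0,0,0,0]}' 194
python3 - <<'E'
from h import *
o=get_obs(); print(o['tool_pos'],o['tcp_rot'],o['contact_force'])
c=snap('wrist','w2.png')
for l in ['rosette_1','jig_round','seat','dispenser']: print(l,[(np.round(w(c,d['position']),1).tolist(),round(d['score'],2)) for d in spot_point('wrist',l)[:4]])
E
```

```text
time: 9.65
tool_pos: [524.6, 48.8, 143.1]
tcp_rot: [3.13, -0.044, 0.005]
contact_force: [-0.4, 0.5, 0.1]
grip_width: 22.1
[524.64061232  48.80976267 143.09787534] [ 3.1297651  -0.04435499  0.00490853] [-0.40419171  0.52412122  0.09717609]
rosette_1 []
jig_round []
seat []
dispenser []
```

View pics/w2.png

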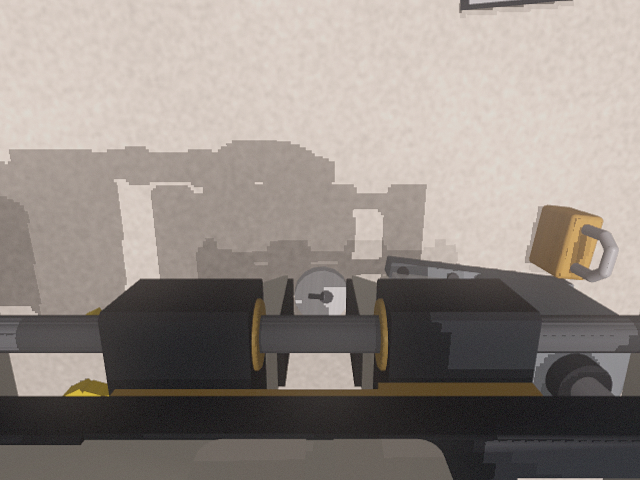

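```bash
cat >> h.py <<'E'
def gz(c,u,v,z):
    f=240/np.tan(np.radians(c['vertical_fov']/2));T=np.array(c['world_from_camera'])
    d=T[:3,:3]@np.array([(u-c['cx'])/f,-(v-c['cy'])/f,-1]);o=T[:3,3];return (o+d*(z-o[2])/d[2]).round(1)
E
python3 - <<'E'
from h import *
c=capture('wrist'); print(gz(c,321,295,10),c['world_from_camera'])
print(gz(c,296,290,10),gz(c,346,290,10), gz(c,321,267,10), gz(c,386,257,14))
s=capture('side')
im=s['img'][240:300,310:370]; cv2.imwrite('pics/s4.png',cv2.resize(im,None,fx=10,fy=10,interpolation=cv2.INTER_CUBIC)[:,:,::-1])
E
```

```text
[535.2  -1.2  10. ] [[ 9.98662752e-01  7.95397704e-03 -5.10826967e-02  5.19317825e+02]
 [ 6.13840177e-03  9.62860328e-01  2.69930192e-01  1.17689602e+02]
 [ 5.13325206e-02 -2.69882795e-01  9.61523920e-01  2.80366380e+02]
 [ 0.00000000e+00  0.00000000e+00  0.00000000e+00  1.00000000e+00]]
[517.1   2.9  10. ] [553.2   2.4  10. ] [535.   20.2  10. ] [580.3  28.5  14. ]
```

View pics/s4.png

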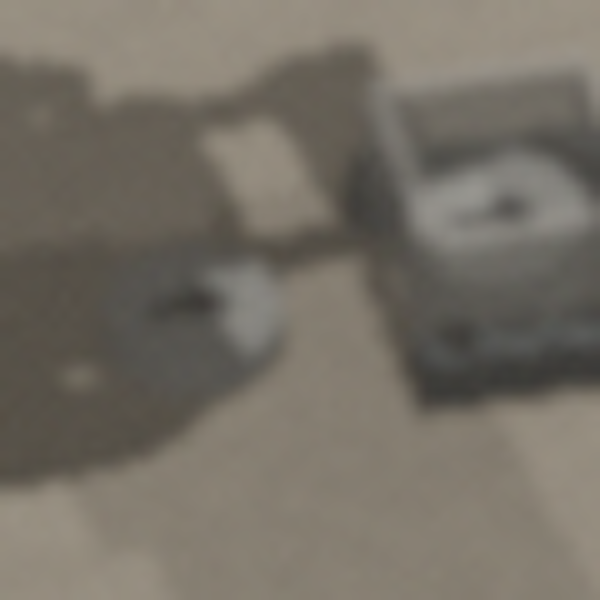

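```bash
python3 -m handwheel '{"translation":[[0.045,0,-0.1],[0,0,-0.15],[0,0,-0.15],[0,0,-0.15],[0,0,-0.1],[0,0,-0.06],[0,0,0],[0,0,0]],"twist":[0,0,0,0,0,0,0,0]}'
```

```text
time: 11.0
tool_pos: [535.8, 48.3, 33.0]
tcp_rot: [3.129, -0.053, 0.004]
contact_force: [0.3, -0.4, -0.8]
grip_width: 22.3
```

```bash
python3 -m handwheel '{"translation":[[-0.03,0,-0.02],[0,0,-0.02],[0,0,0],[0,-0.03,0],[0,-0.03,0],[0,-0.03,0],[0,-0.03,0],[0,0,0]],"twist":[0,0,0,0,0,0,0,0]}'
python3 - <<'E'
from h import *
o=get_obs(); print(o['tool_pos'],o['tcp_rot'],o['contact_force'])
s=capture('side')
im=s['img'][230:300,300:380]; cv2.imwrite('pics/s5.png',cv2.resize(im,None,fx=9,fy=8,interpolation=cv2.INTER_CUBIC)[:,:,::-1])
E
```

```text
time: 12.0
tool_pos: [532.1, 28.7, 28.2]
tcp_rot: [3.129, -0.056, 0.004]
contact_force: [0.3, 0.4, 0.8]
grip_width: 21.8
[532.07761904  28.65638601  28.17880324] [ 3.12912831 -0.05617254  0.0038335 ] [0.30946969 0.38565763 0.8259801 ]
```

View pics/s5.png

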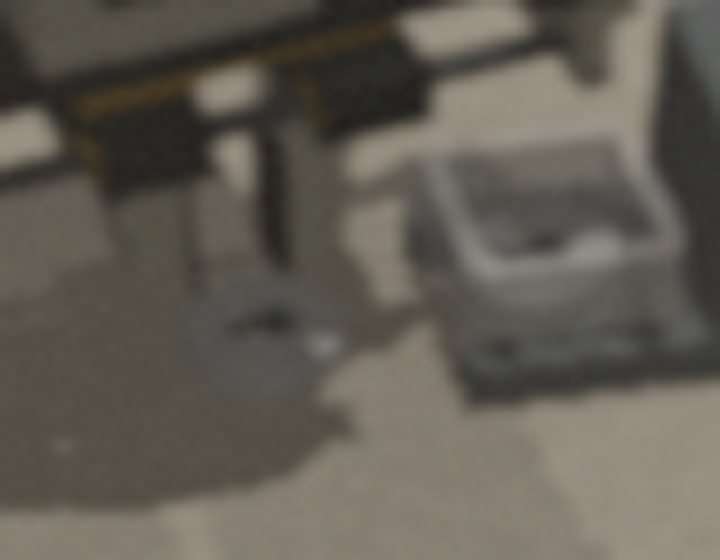

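```bash
python3 -m handwheel '{"translation":[[0,0,-0.013],[0,-0.05,0],[-0.013,-0.06,0],[-0.015,-0.06,0],[-0.015,-0.06,0],[-0.015,-0.06,0],[-0.015,-0.06,0],[0,0,0]],"twist":[0,0,0,0,0,0,0,0]}'
python3 - <<'E'
from h import *
o=get_obs(); print(o['tool_pos'],o['tcp_rot'],o['contact_force'])
s=capture('side')
im=s['img'][230:300,300:380]; cv2.imwrite('pics/s6.png',cv2.resize(im,None,fx=9,fy=8,interpolation=cv2.INTER_CUBIC)[:,:,::-1])
E
```

```text
time: 13.05
tool_pos: [520.1, -27.8, 26.1]
tcp_rot: [3.129, -0.056, 0.003]
contact_force: [0.5, 0.5, -0.0]
grip_width: 22.1
[520.07535332 -27.77400557  26.07429432] [ 3.12909749 -0.05604294  0.00347436] [ 0.54921701  0.51645062 -0.03724743]
```

View pics/s6.png

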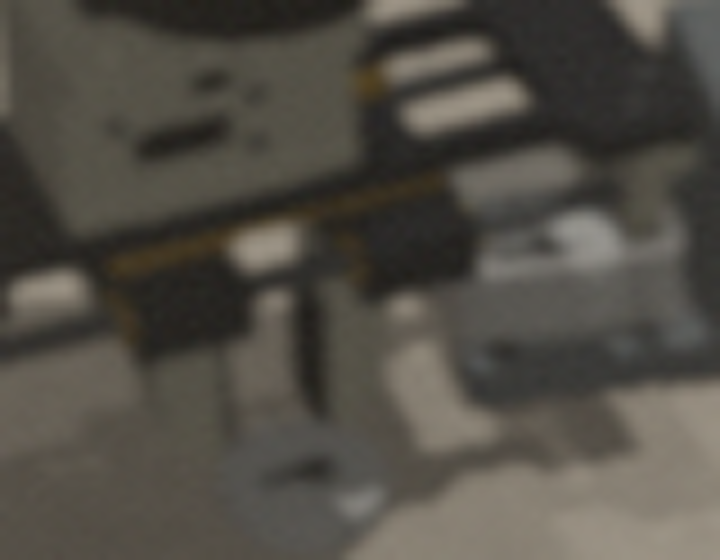

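Rosette is seated in the cradle (crop (310,480)), no contact forces. Continuing.

```bash
python3 -m handwheel '{"translation":[[-0.015,-0.06,0],[-0.015,-0.06,0],[-0.015,-0.06,0],[-0.015,-0.06,0],[-0.015,-0.06,0],[-0.015,-0.06,0],[-0.015,-0.06,0],[-0.015,-0.06,0]],"twist":[0,0,0,0,0,0,0,0]}'
python3 -m handwheel '{"translation":[[-0.015,-0.06,0],[-0.015,-0.06,0],[-0.015,-0.06,0],[-0.015,-0.06,0],[-0.015,-0.06,0],[-0.01,-0.04,0],[0,0,0],[0,0,0]],"twist":[0,0,0,0,0,0,0,0]}'
python3 - <<'E'
from h import *
o=get_obs(); print(o['tool_pos'],o['tcp_rot'],o['contact_force'])
s=snap('side','s7.png'); snap('scene','c7.png')
E
```

```text
time: 14.1
tool_pos: [501.0, -103.8, 26.1]
tcp_rot: [3.129, -0.056, 0.005]
contact_force: [0.2, 0.5, 0.6]
grip_width: 22.1
time: 15.1
tool_pos: [487.2, -159.1, 26.1]
tcp_rot: [3.129, -0.056, 0.004]
contact_force: [0.5, 0.4, -0.3]
grip_width: 21.8
[ 487.17290924 -159.05663369   26.09561149] [ 3.12913688 -0.05634097  0.00392479] [ 0.47856332  0.35565181 -0.27833055]
```

View pics/s7.png

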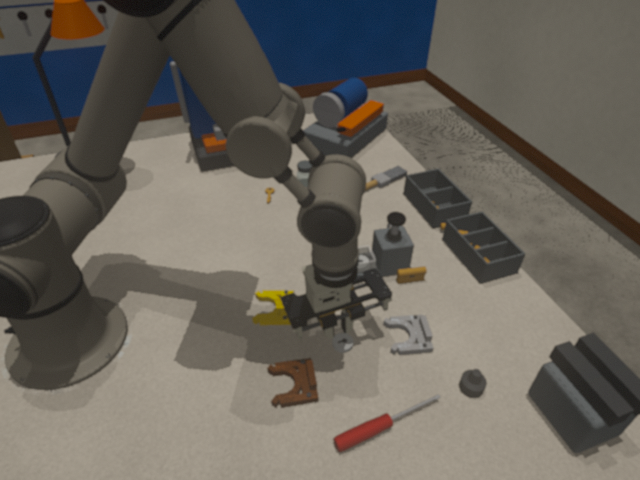

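Rosette at about pixel (343,338), in front of the steel jig. Now I'll back off, rise and turn for the push into the pocket.

```bash
python3 -m handwheel '{"translation":[[0,0.1,0],[0,0.05,0.02],[-0.03,0,0.2],[-0.06,0,0.2],[-0.06,-0.05,0.2],[-0.06,-0.06,0.2],[-0.06,-0.06,0],[0,-0.06,0]],"twist":[0,0,0.1,0.118,0.118,0.118,0.118,0.118]}'
python3 -m handwheel '{"translation":[[0,-0.03,0],[0,0,0],[0,0,0],[0,0,0],[0,0,0],[0,0,0],[0,0,0],[0,0,0]],"twist":[0.1,0.06,0,0,0,0,0,0]}'
python3 - <<'E'
from h import *
o=get_obs(); print(o['tool_pos'],o['tcp_rot'],o['contact_force'])
c=snap('wrist','w8.png')
for cam in ['wrist','side','scene']:
  c=capture(cam)
  for l in ['rosette_1','jig_round','seat']: print(cam,l,[(np.round(w(c,d['position']),1).tolist(),round(d['score'],2)) for d in spot_point(cam,l)[:4]])
E
```

```text
time: 16.2
tool_pos: [444.8, -163.7, 154.1]
tcp_rot: [3.127, -0.053, 1.105]
contact_force: [0.6, 0.3, 0.2]
grip_width: 21.8
time: 17.2
tool_pos: [444.9, -165.9, 155.1]
tcp_rot: [3.127, -0.052, 1.364]
contact_force: [0.8, 0.0, -0.6]
grip_width: 21.8
[ 444.85431762 -165.93184875  155.07572859] [ 3.1266345  -0.05222232  1.36351002] [ 0.77383099  0.02455636 -0.64039016]
wrist rosette_1 [([492.7, -186.8, -2.3], 0.55)]
wrist jig_round []
wrist seat []
side rosette_1 [([487.6, -186.2, -2.0], 0.72), ([598.3, -6.7, 13.6], 0.46)]
side jig_round [([370.6, -55.4, 0.8], 0.97), ([591.0, -207.1, -6.2], 0.73), ([355.2, -234.7, -1.1], 0.73)]
side seat [([357.8, -235.8, -2.1], 0.93), ([596.4, -206.4, -0.2], 0.81), ([374.5, -52.2, 3.1], 0.81)]
scene rosette_1 [([490.0, -184.3, 1.6], 0.64)]
scene jig_round [([594.9, -206.4, -0.2], 0.91), ([374.6, -47.6, 0.1], 0.72), ([354.4, -237.8, -3.8], 0.57)]
scene seat [([356.8, -232.1, 1.3], 0.98), ([594.3, -206.6, -1.0], 0.77), ([373.0, -50.7, -1.3], 0.62)]
```

View pics/w8.png

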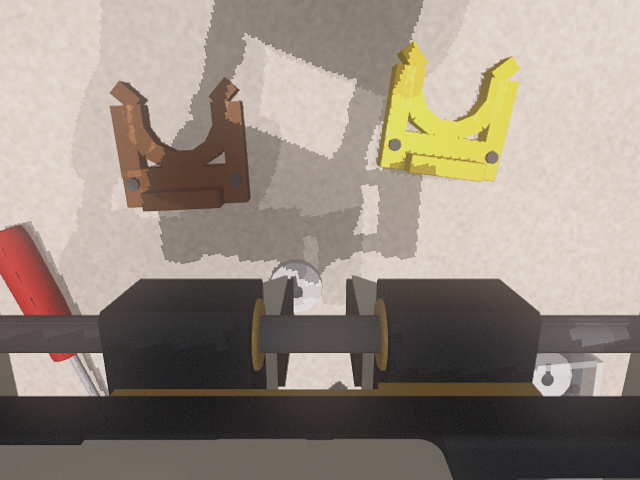

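```bash
python3 -m handwheel '{"translation":[[0,-0.08,-0.1],[0,0,-0.15],[0,0,-0.15],[0,0,-0.15],[0,0,-0.15],[0,0,-0.1],[0,0,0],[0,0,0]],"twist":[0,0,0,0,0,0,0,0]}'
python3 - <<'E'
from h import *
s=capture('side')
im=s['img'][300:365,370:450]; cv2.imwrite('pics/s9.png',cv2.resize(im,None,fx=9,fy=9,interpolation=cv2.INTER_CUBIC)[:,:,::-1])
im=s['img'][290:370,270:390]; cv2.imwrite('pics/s9b.png',cv2.resize(im,None,fx=6.5,fy=6.5,interpolation=cv2.INTER_CUBIC)[:,:,::-1])
E
```

```text
time: 18.85
tool_pos: [443.1, -182.4, 25.9]
tcp_rot: [3.129, -0.052, 1.362]
contact_force: [0.1, 1.1, 1.8]
grip_width: 22.0
```

View pics/s9b.png

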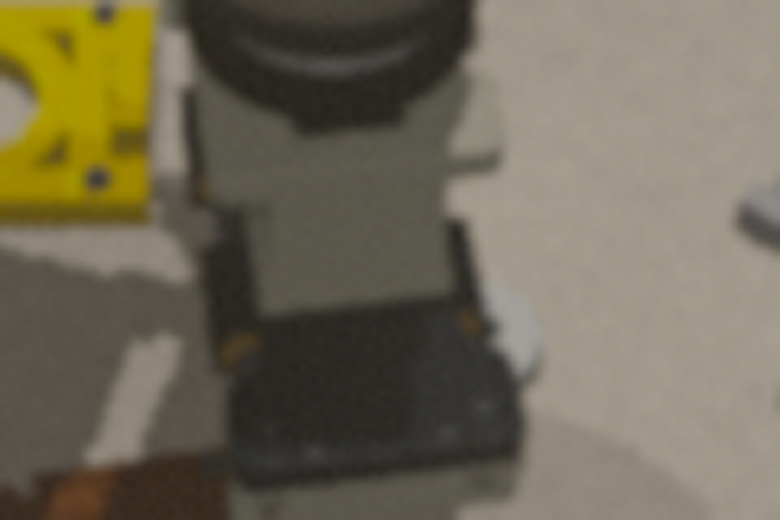

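```bash
python3 -m handwheel '{"translation":[[0,0.035,0],[0,0,0],[0.05,-0.01,0],[0.05,-0.01,0],[0.05,-0.01,0],[0.05,-0.01,0],[0.05,-0.01,0],[0,0,0]],"twist":[0,0,0,0,0,0,0,0]}'
python3 - <<'E'
from h import *
s=snap('side','s10.png');c=snap('scene','c10.png');
im=s['img'][290:370,310:430]; cv2.imwrite('pics/s10b.png',cv2.resize(im,None,fx=6.5,fy=6.5,interpolation=cv2.INTER_CUBIC)[:,:,::-1])
im=c['img'][170:290,220:380]; cv2.imwrite('pics/c10b.png',cv2.resize(im,None,fx=5,fy=5,interpolation=cv2.INTER_CUBIC)[:,:,::-1])
E
```

```text
time: 19.9
tool_pos: [484.9, -185.5, 27.5]
tcp_rot: [3.125, -0.05, 1.363]
contact_force: [-0.2, 0.8, -0.8]
grip_width: 22.1
```

View pics/s10b.png

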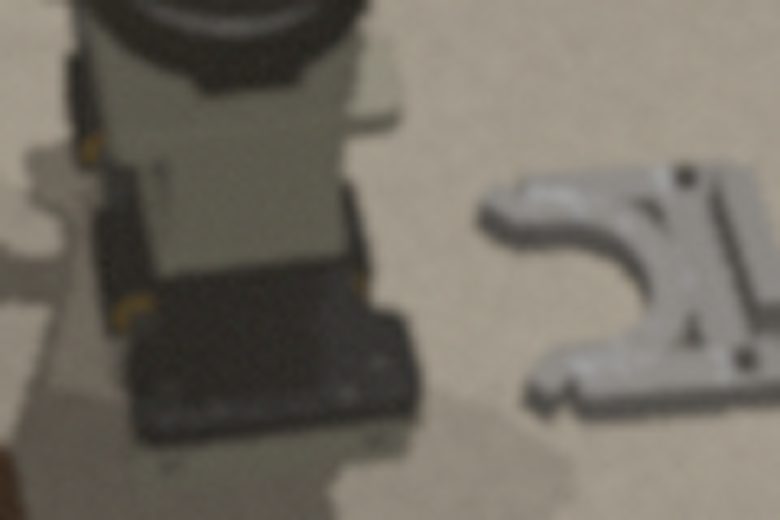

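View pics/c10b.png

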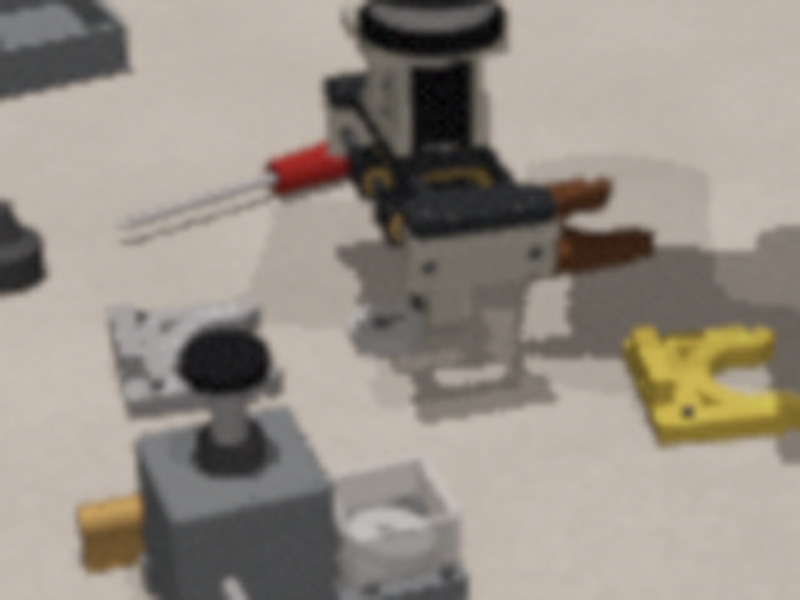

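```bash
python3 -m handwheel '{"translation":[[0.05,-0.01,-0.01],[0.05,-0.01,0],[0.05,-0.01,0],[0.05,-0.01,0],[0.05,-0.01,0],[0.05,-0.01,0],[0.02,-0.004,0],[0,0,0]],"twist":[0,0,0,0,0,0,0,0]}'
python3 - <<'E'
from h import *
s=snap('side','s11.png');c=snap('scene','c11.png');
im=s['img'][290:370,350:450]; cv2.imwrite('pics/s11b.png',cv2.resize(im,None,fx=7.5,fy=7.5,interpolation=cv2.INTER_CUBIC)[:,:,::-1])
im=c['img'][200:280,220:330]; cv2.imwrite('pics/c11b.png',cv2.resize(im,None,fx=7,fy=7,interpolation=cv2.INTER_CUBIC)[:,:,::-1])
E
```

```text
time: 21.0
tool_pos: [535.3, -195.4, 25.7]
tcp_rot: [3.126, -0.051, 1.363]
contact_force: [0.4, -0.8, 0.4]
grip_width: 21.9
```

View pics/s11b.png

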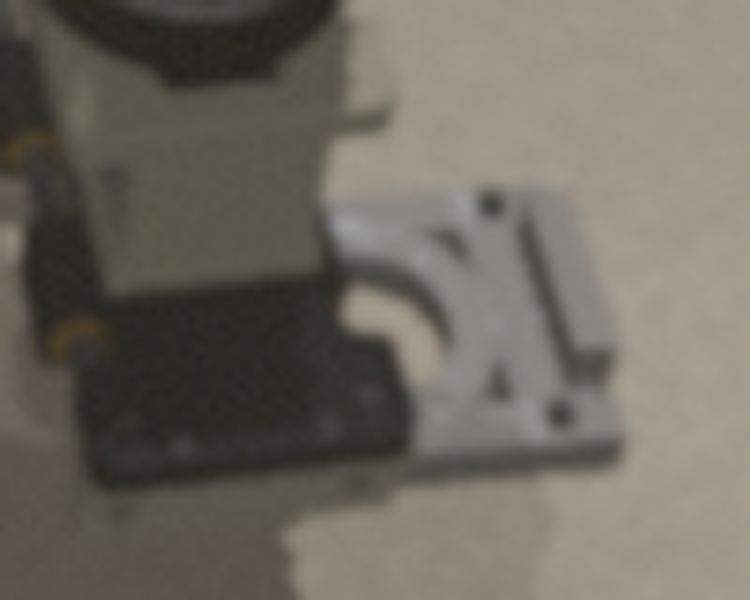

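View pics/c11b.png

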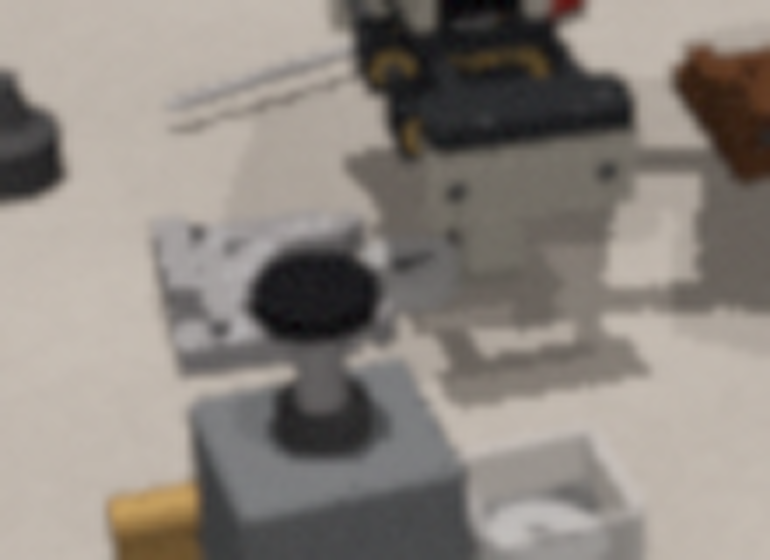

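```bash
python3 -m handwheel '{"translation":[[0.04,-0.008,0],[0.04,-0.008,0],[0.035,-0.007,0],[0,0,0],[-0.05,0.01,0],[-0.06,0.012,0],[0,0,0],[0,0,0]],"twist":[0,0,0,0,0,0,0,0]}'
python3 -m handwheel '{"translation":[[-0.1,0.02,0.1],[-0.2,0.04,0.2],[-0.1,0.02,0.2],[0,0,0.1],[0,0,0],[0,0,0],[0,0,0],[0,0,0]],"twist":[0,0,0,0,0,0,0,0]}' 255
python3 - <<'E'
from h import *
s=snap('side','s12.png');c=snap('scene','c12.png');
im=s['img'][290:370,350:450]; cv2.imwrite('pics/s12b.png',cv2.resize(im,None,fx=7.5,fy=7.5,interpolation=cv2.INTER_CUBIC)[:,:,::-1])
for cam in ['side','scene']:
  c=capture(cam)
  for l in ['rosette_1','seat']: print(cam,l,[(np.round(w(c,d['position']),1).tolist(),round(d['score'],2)) for d in spot_point(cam,l)[:4]])
E
```

```text
time: 22.1
tool_pos: [535.0, -195.3, 25.8]
tcp_rot: [3.127, -0.051, 1.362]
contact_force: [-0.1, -0.2, -0.4]
grip_width: 22.2
time: 23.1
tool_pos: [473.2, -182.8, 116.3]
tcp_rot: [3.129, -0.051, 1.362]
contact_force: [-0.5, -0.2, -0.6]
grip_width: 0.3
side rosette_1 [([580.8, -202.1, -1.6], 0.6), ([692.4, -74.6, -3.0], 0.31)]
side seat [([592.8, -207.2, -3.0], 0.86), ([357.6, -236.7, 1.0], 0.68), ([371.3, -53.5, -0.6], 0.55)]
scene rosette_1 [([582.1, -202.1, -0.5], 0.49), ([601.0, -11.9, 17.8], 0.42)]
scene seat [([599.0, -206.9, 0.8], 0.86), ([375.1, -51.8, -0.6], 0.67), ([358.9, -232.4, -2.1], 0.64), ([595.3, 358.0, 0.6], 0.38)]
```

View pics/s12b.png

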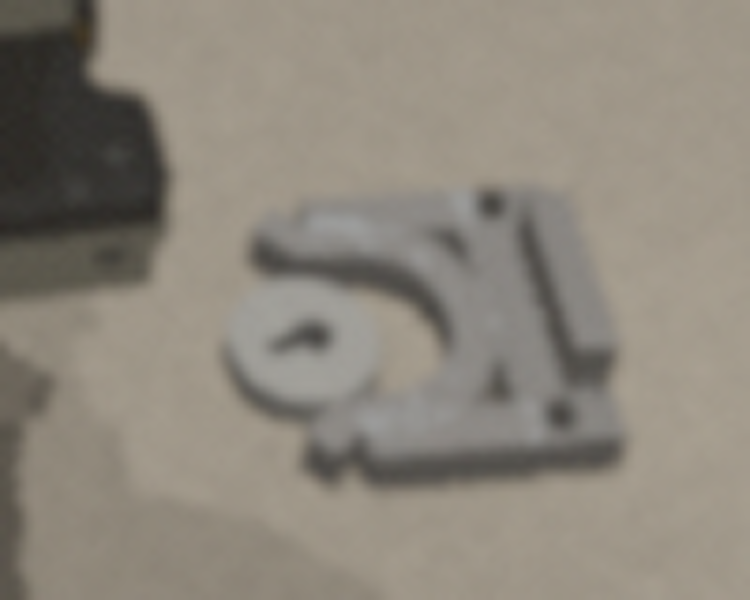

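Rosette is square in the flared mouth (crop (303,343)), about 16 mm short of the seat. For the last push I'll use closed fingertips.

```bash
python3 -m handwheel '{"translation":[[0.18,-0.035,0],[0.17,-0.033,-0.05],[0,0,-0.13],[0,0,-0.15],[0,0,-0.15],[0,0,-0.08],[0,0,-0.02],[0,0,0]],"twist":[0,0,0,0,0,0,0,0]}'
python3 - <<'E'
from h import *
s=capture('side')
print(gz(s,350+303/7.5,290+343/7.5,10))
E
```

```text
time: 24.5
tool_pos: [528.6, -194.1, 28.9]
tcp_rot: [3.124, -0.05, 1.362]
contact_force: [0.3, 0.2, 1.1]
grip_width: 0.4
[ 578.6 -205.3   10. ]
```

```bash
python3 -m handwheel '{"translation":[[0,0,-0.02],[0.045,-0.009,0],[0.045,-0.009,0],[0.045,-0.01,0],[0.04,-0.009,0],[0.03,-0.007,0],[0.02,-0.005,0],[0,0,0]],"twist":[0,0,0,0,0,0,0,0]}'
python3 - <<'E'
from h import *
s=snap('side','s13.png')
im=s['img'][290:370,350:450]; cv2.imwrite('pics/s13b.png',cv2.resize(im,None,fx=7.5,fy=7.5,interpolation=cv2.INTER_CUBIC)[:,:,::-1])
E
```

```text
time: 25.55
tool_pos: [566.0, -202.5, 27.5]
tcp_rot: [3.121, -0.049, 1.363]
contact_force: [0.5, 0.8, -0.3]
grip_width: 0.2
```

View pics/s13b.png

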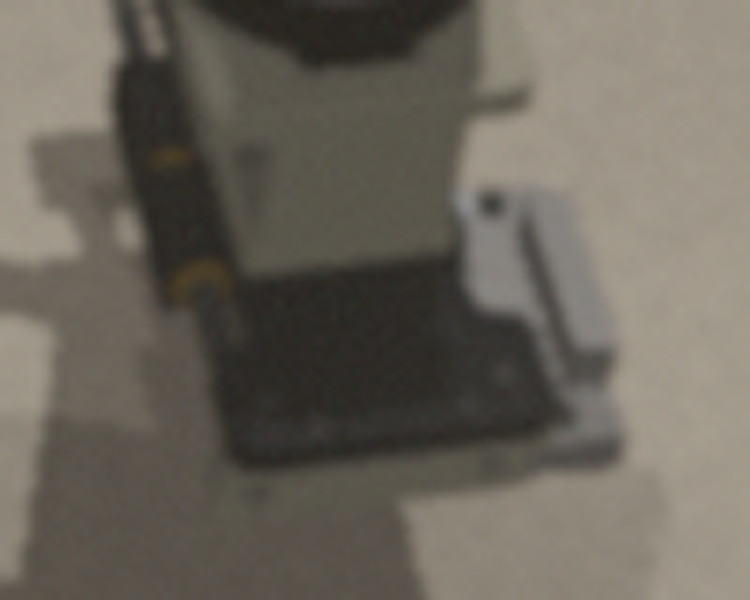

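No reaction yet, so I'll push on in small rows until it stalls.

```bash
python3 -m handwheel '{"translation":[[0.012,-0.0025,-0.005],[0.012,-0.0025,0],[0.012,-0.0025,0],[0.012,-0.0025,0],[0.012,-0.0025,0],[0.012,-0.0025,0],[0.012,-0.0025,0],[0.012,-0.0025,0]],"twist":[0,0,0,0,0,0,0,0]}'
```

```text
time: 26.6
tool_pos: [567.1, -202.4, 25.7]
tcp_rot: [-3.131, -0.053, 1.363]
contact_force: [-7.1, 0.5, 5.4]
grip_width: 0.3
```

```bash
python3 -m handwheel '{"translation":[[0.03,-0.006,0],[0.03,-0.006,0],[0.03,-0.006,0],[0.03,-0.006,0],[0,0,0],[-0.05,0.01,0],[-0.1,0.02,0],[-0.1,0.02,0]],"twist":[0,0,0,0,0,0,0,0]}'
python3 -m handwheel '{"translation":[[-0.2,0.04,0.1],[-0.2,0.04,0.2],[-0.1,0.02,0.2],[-0.1,0,0.1],[0,0,0],[0,0,0],[0,0,0],[0,0,0]],"twist":[0,0,0,0,0,0,0,0]}'
python3 - <<'E'
from h import *
s=snap('side','s14.png');c=snap('scene','c14.png');
im=s['img'][290:370,350:450]; cv2.imwrite('pics/s14b.png',cv2.resize(im,None,fx=7.5,fy=7.5,interpolation=cv2.INTER_CUBIC)[:,:,::-1])
for cam in ['side','scene']:
  c=capture(cam)
  for l in ['rosette_1','seat']: print(cam,l,[(np.round(w(c,d['position']),1).tolist(),round(d['score'],2)) for d in spot_point(cam,l)[:4]])
E
```

```text
time: 27.6
tool_pos: [529.5, -195.0, 25.2]
tcp_rot: [-3.091, -0.056, 1.364]
contact_force: [0.1, 0.1, 0.4]
grip_width: 0.4
time: 28.6
tool_pos: [436.2, -178.5, 115.4]
tcp_rot: [-3.093, -0.056, 1.364]
contact_force: [-0.3, 0.4, 1.0]
grip_width: 0.2
side rosette_1 [([596.5, -207.1, -2.4], 0.82), ([598.2, -6.0, 12.8], 0.65)]
side seat [([373.2, -52.6, 2.1], 0.94), ([359.8, -234.6, 1.2], 0.9)]
scene rosette_1 [([603.7, -12.9, 14.8], 0.63)]
scene seat [([357.6, -232.7, 2.1], 0.82), ([599.0, -207.1, -2.2], 0.79), ([374.7, -52.4, 0.9], 0.63)]
```

View pics/s14b.png

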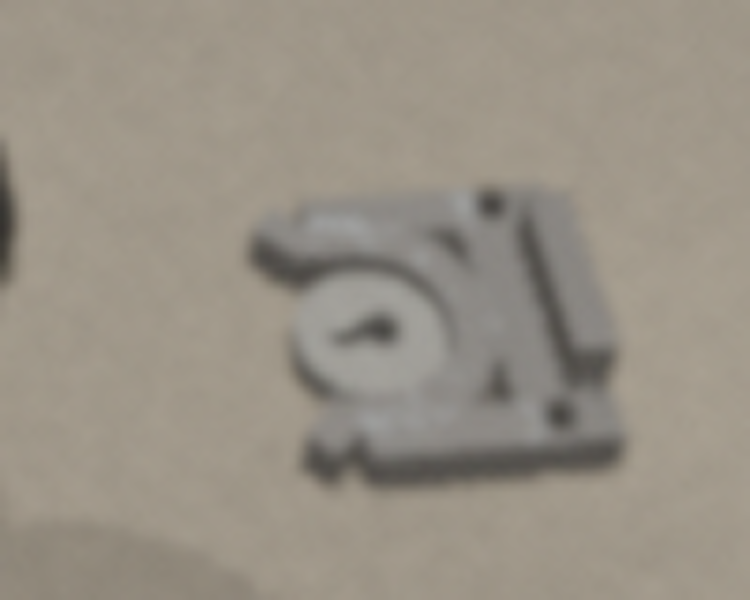

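View pics/c14.png

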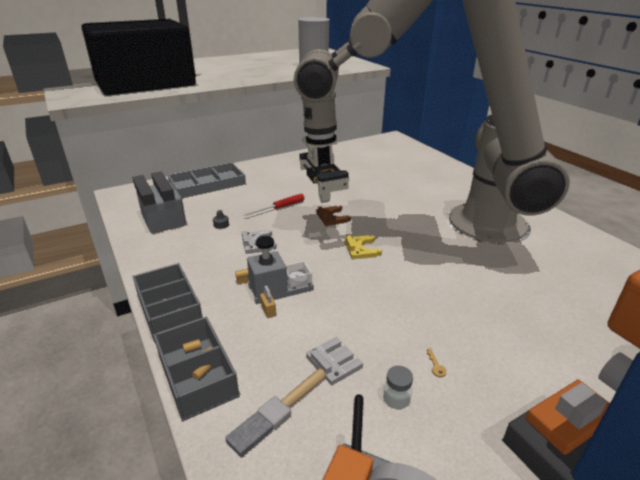

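```bash
python3 - <<'E'
from h import *
c=capture('side'); T=np.array(c['world_from_camera']);f=240/np.tan(np.radians(c['vertical_fov']/2))
def pr(P):
    q=(np.linalg.inv(T)@np.c_[P,np.ones(len(P))].T)[:3]; return np.c_[c['cx']+f*q[0]/-q[2],c['cy']-f*q[1]/-q[2]]
x0,y0,x1,y1=378,312,422,345; k=18
im=cv2.resize(c['img'][y0:y1,x0:x1],None,fx=k,fy=k,interpolation=cv2.INTER_CUBIC)[:,:,::-1].copy()
cv2.imwrite('pics/z_raw.png',im)
t=np.linspace(0,2*np.pi,90)
def circ(cx,cy,r,z,col,tt=t):
    p=pr(np.c_[cx+r*np.cos(tt),cy+r*np.sin(tt),np.full(len(tt),z)]); p=((p+0.5-[x0,y0])*k).astype(int)
    cv2.polylines(im,[p.reshape(-1,1,2)],False,col,1)
ox,oy,a=594.5,-207.7,-0.22
circ(ox,oy,22,14,(0,0,255),np.linspace(a-1.57,a+1.57,50))
circ(ox+2*np.cos(a),oy+2*np.sin(a),20,10,(0,255,0))
cv2.imwrite('pics/z.png',im)
print(gz(c,350+373/7.5,290+335/7.5,10))
E
```

```text
[ 596.7 -209.    10. ]
```

View pics/z.png

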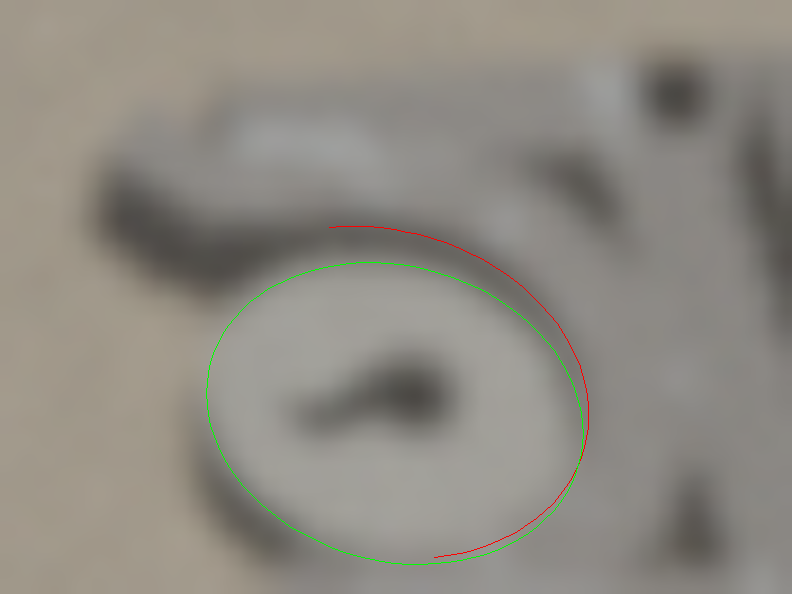

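View pics/z_raw.png

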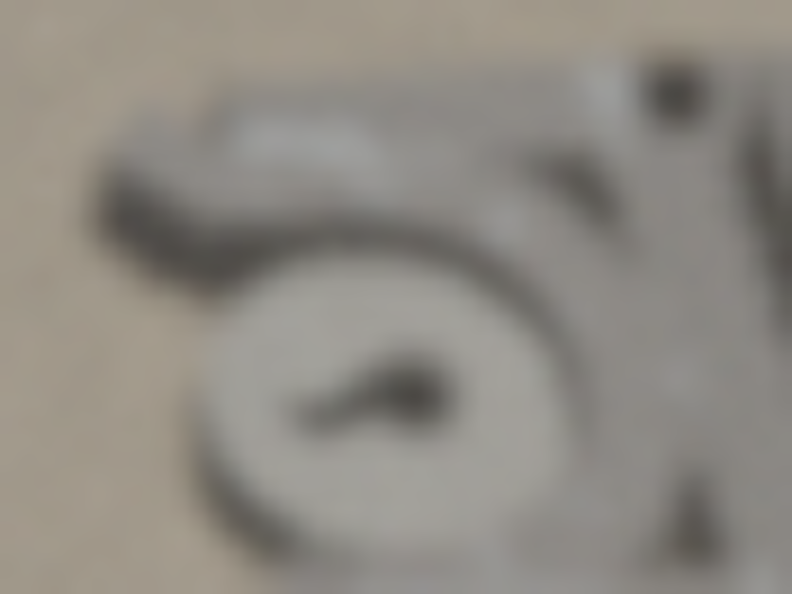

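The overlay matches the seated position to within about 1 mm. There's time left, so I'll make one more firm push with a force reading to be sure it's home.

```bash
python3 -m handwheel '{"translation":[[0.22,-0.042,0],[0.22,-0.042,-0.05],[0.18,-0.034,-0.12],[0,0,-0.15],[0,0,-0.15],[0,0,-0.08],[0,0,-0.02],[0,0,0]],"twist":[0,0,0,0,0,0,0,0]}'
```

```text
time: 30.05
tool_pos: [532.7, -197.4, 29.3]
tcp_rot: [-3.097, -0.055, 1.363]
contact_force: [0.8, -0.6, -0.5]
grip_width: 0.4
```

```bash
python3 -m handwheel '{"translation":[[0,0,-0.02],[0.05,-0.007,0],[0.05,-0.007,0],[0.05,-0.008,0],[0.04,-0.008,0],[0.03,-0.006,0],[0.02,-0.004,0],[0.02,-0.004,0]],"twist":[0,0,0,0,0,0,0,0]}'
python3 -m handwheel '{"translation":[[0.04,-0.008,0],[0.04,-0.008,0],[0.04,-0.008,0],[0.04,-0.008,0],[0.04,-0.008,0],[0.04,-0.008,0],[0.04,-0.008,0],[0.04,-0.008,0]],"twist":[0,0,0,0,0,0,0,0]}'
```

```text
time: 31.05
tool_pos: [568.3, -203.3, 27.6]
tcp_rot: [-3.082, -0.056, 1.365]
contact_force: [-10.1, 0.6, 8.5]
grip_width: 0.2
time: 32.05
tool_pos: [571.0, -204.0, 28.5]
tcp_rot: [-2.963, -0.065, 1.366]
contact_force: [-19.6, 1.5, 13.7]
grip_width: 0.1
```

Solid stop at 20 N. Only the tool tilts now, so I'm backing off and checking.

```bash
python3 -m handwheel '{"translation":[[-0.05,0.01,0.0],[-0.1,0.02,0],[-0.15,0.03,0],[-0.2,0.03,0.15],[-0.2,0.03,0.2],[-0.1,0,0.2],[0,0,0.2],[0,0,0]],"twist":[0,0,0,0,0,0,0,0]}'
python3 - <<'E'
from h import *
o=get_obs(); print(o['contact_force'])
c=capture('side'); T=np.array(c['world_from_camera']);f=240/np.tan(np.radians(c['vertical_fov']/2))
x0,y0,x1,y1=378,312,422,345; k=18
cv2.imwrite('pics/z2.png',cv2.resize(c['img'][y0:y1,x0:x1],None,fx=k,fy=k,interpolation=cv2.INTER_CUBIC)[:,:,::-1])
cv2.imwrite('pics/s15.png',c['img'][:,:,::-1])
E
```

```text
time: 33.05
tool_pos: [447.0, -185.2, 143.1]
tcp_rot: [-2.965, -0.065, 1.365]
contact_force: [0.3, -1.0, -0.2]
grip_width: 0.8
[ 0.29563391 -1.01975769 -0.23561628]
```

View pics/z2.png

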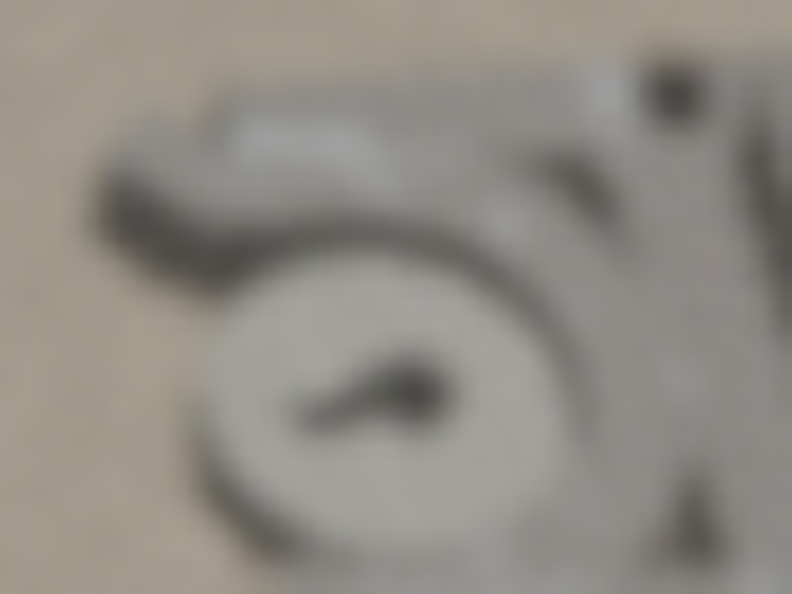

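View pics/s15.png

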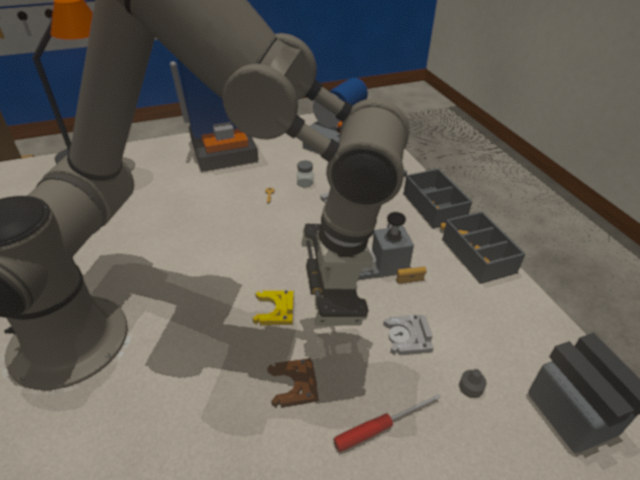

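The rosette did not move under 20 N, so it is home against the back. The arm is clear of everything, and the other items stand where they were.

```bash
python3 -c "
from plant import *
print(close_job(), get_obs()['time'])"
```

```text
the job is handed in; nothing more can be done
the job is handed in; nothing more can be done
```

The job is handed in. One rosette was dispensed and pushed fully home into the steel half-round jig, using about 33 s of the 67 s allowed.

- **Dispensing:** I pressed the plunger down onto its stop with the closed fingertips (TCP held at 129.0 mm under 32 N) and let it spring back. One rosette came out; the others stayed in the magazine.
- **Pushing:** I slid the rosette along the counter between the half-open fingertips to the jig's mouth, without gripping it. The closed fingertips then pushed it into the pocket.
- **Last checks:** A second push of about 20 N did not move the rosette visibly in the side camera. The measured position, about (597, -208), agrees with the estimated seat to roughly 1–2 mm, which is the limit of the calibration. The arm ended clear, with no contact force, and nothing else appears moved in the pictures.
- **What disagreed or failed:**
  - After the final seating, the scene camera's network did not report the rosette in the jig; the side camera's did.
  - The tool picked up about 10° of tilt from pushing against the stops; I left it that way because these moves cannot correct it.

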